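# Rack stripped drive parts in build order

### The arm

A 6-joint arm with a two-finger parallel gripper is mounted at the origin on a cart in front of the work surface, level with it; the furniture and walls round the work are solid. World frame = base frame: x ahead of the robot, y to its left, z up, the work surface at z = 0. Lengths are in m, angles in rad, forces in N, time in s.
With the tool pointing down it reaches from about 0.35 to 0.85 m from the base axis. Payload 8.1 kg.
Tool frame: the origin (TCP) lies at the very end of the fingers, on their centre line; the grasp point (between the pads) lies 19 mm behind it; z points along the fingers, y is the line along which they close (so a half turn about z gives the same grasp; the last joint's range is limited). The gripper opens to 93 mm and grips with 3 to 60 N. Pads are 15 mm wide; open, the fingers measure 128 mm over their backs; the gripper's body (75 mm by 188 mm) begins 65 mm behind the grasp point.
Start: joints at [1.019, 0.13, 1.488, -0, 1.523, -0.085], TCP at [0.27, 0.536, 0.219] pointing down, gripper open.
Joint ranges: [-2.96, 2.96], [-0.89, 2.26], [0.02, 2.5], [-1.34, 4.48], [0, 2.73], [-2.66, 2.66]. Speed limits (rad/s): [2.39, 2.39, 2.79, 3.14, 3.14, 3.14].

### API

Orientations are given as a rotation vector (axis times angle).
In Python, from plant import monitor, eyes, ticket gives the robot as it stands.
- The arm moves only by the tool arm_command, never from a script. Its argument "deltas" is a list that holds one entry, the list of rows, each a list of 6 numbers: the shift along the world's x, y, z in cm, then the turn, a rotation vector about the world's x, y, z in degrees. In form: [[[tx, ty, tz, rx, ry, rz], ...]]. A call has 1 to 12 rows; each row shifts and turns the commanded pose from where the row before left it; what a row does not reach is not made up. A row lasts 1/12 s, in which the tool goes at most 41.7 mm and 7.16 degrees, less where a joint would pass 70% of its speed; a pose out of reach is approached as far as the arm can. A call is refused whole if a number of a shift passes 4.17 or a number of a turn 7.16, either way. A call with a gripper value outside its range is refused whole. "gripper" is the opening, from -1 (shut) to 1 (fully open), set as the call begins (left out, the last holds). The fingers move at their own pace and stop on an object; "squeeze" is the grip in N (left out, the last holds). Time passes only in rows, so rows that do not move let the fingers close. It gives the time, the measured TCP pose, the force, the opening and the grip force at its end, in the units of the state.
- monitor.read_state(): the state, without advancing time (a new reading comes with each control period).
- eyes.read_camera(name): name is "scene" or "top" or "wrist"; returns the picture (400x640x3 uint8, blue, green, red); there is no depth.
- eyes.camera_model(name): a dict with "fx", "fy", "cx", "cy" (pixels), "rvec" (rotation vector, rad) and "tvec" (3), from world to camera coordinates, as OpenCV has them. Camera axes: x right, y down, z forward; pixel columns grow to the right and rows downward; lengths in m; the calibration is good to about 2 mm. The wrist camera is an equidistant fisheye: a pixel r from the principal point sees the ray r / f radians off the axis. A picture is of the moment at which its call begins: read the wrist's pose just before it. camera_model takes no time and is no camera call; for the wrist camera it gives the pose at the moment of the call.
- ticket.close_job(): hands the job in; it is judged then, once.
The state is a dict: "t": time; "q": joint angles; "dq": joint speeds; "joint_torque": joint torques, N m; "tool_pos": TCP position; "orientation": TCP orientation; "force": force on the tool from outside, world axes, zero at the start; "wrist_torque": the same for the moment, N m; "opening": finger opening in m; "gripper_force": force on a finger pad.
Only numpy, scipy, OpenCV 4.12 (cv2) and the standard library are available. Lean on these libraries where they do the work, as an engineer would, in place of code of your own. Each camera call takes 0.05 s, during which the arm holds its last target. There are 200 camera calls.

### The job

The four drive parts in the grey rack stand in the order they came off the machine, the first one off at the rack's red end. Move them one by one into the empty wooden rack in the reverse order for building up again, so that the last one off stands at the wooden rack's red end and the first one off at its plain end: one part to a bay, upright, centred on the black pad. Set each part down rather than dropping it, and leave the tape roll and the flux pot where they are.

Things in the scene. Friction and masses are not known exactly. Their poses are not given: they have to be found in the camera images.
- part_bearing: steel ball bearing lying flat, a ring 35 mm across and 11 mm high with dark seals. Loose; stands upright, z up, in the grey rack at the start. Origin: centre of its underside
- part_coupling: light aluminium shaft coupling standing on end, a cylinder 25 mm across and 30 mm high with black set screws. Loose; stands upright, z up, in the grey rack at the start. Origin: centre of its underside
- part_terminal: green screw terminal block, 14 mm (its x) by 26 mm (its y), 12 mm high; its long side turned at most 0.25 rad from the row at the start. Loose; stands upright, z up, in the grey rack at the start. Origin: centre of its underside
- part_pulley: brass toothed belt pulley, flanges 36 mm across from the underside up to 17 mm, above that a hub 22 mm across up to 26 mm. Loose; stands upright, z up, in the grey rack at the start. Origin: centre of its underside
- bearing_tile: blue plastic tile lying in the grey rack under the bearing at the start, 60 mm (x) by 46 mm (y), 4 mm thick, fixed; its axes are parallel to the grey rack's. Origin: centre of its underside, 40 mm above the bench; its top is 44 mm above the bench. It stays where it is, and so keeps showing the bearing's place in the row
- coupling_tile: orange plastic tile lying in the grey rack under the coupling at the start, 60 mm (x) by 46 mm (y), 4 mm thick, fixed; its axes are parallel to the grey rack's. Origin: centre of its underside, 40 mm above the bench; its top is 44 mm above the bench. It stays where it is, and so keeps showing the coupling's place in the row
- terminal_tile: yellow plastic tile lying in the grey rack under the terminal block at the start, 60 mm (x) by 46 mm (y), 4 mm thick, fixed; its axes are parallel to the grey rack's. Origin: centre of its underside, 40 mm above the bench; its top is 44 mm above the bench. It stays where it is, and so keeps showing the terminal block's place in the row
- pulley_tile: black plastic tile lying in the grey rack under the pulley at the start, 60 mm (x) by 46 mm (y), 4 mm thick, fixed; its axes are parallel to the grey rack's. Origin: centre of its underside, 40 mm above the bench; its top is 44 mm above the bench. It stays where it is, and so keeps showing the pulley's place in the row
- strip_rack: grey rack, full at the start: a low shelf 208 mm long (y) between two 10 mm thick end cheeks 52 mm high, the +y one red; 70 mm wide (x); floor 40 mm above the bench. Fixed. Origin: middle of its foot, on the bench. Four places, at y = +78, +26, -26, -78 mm (1st to 4th from the red end), each with a tile, in any order, and a part on it at most 5 mm off the tile's centre
- build_rack: light wooden rack, empty at the start: a low shelf 208 mm long (y) between two 10 mm thick end cheeks 52 mm high, the +y one red; 70 mm wide (x); floor 40 mm above the bench. Fixed. Origin: middle of its foot, on the bench. Four bays centred at x = 0, y = +78, +26, -26, -78 mm (1st to 4th from the red end), each with a flush round black pad, 32 mm; 4 mm high ribs between bays; long sides open
- tape: roll of black tape lying on the bench, 58 mm across, 18 mm high; bystander. Origin: centre of its underside
- pot: cream flux pot with red lid standing on the bench, 44 mm across, 35 mm high; bystander. Origin: centre of its underside

How it is judged:
By the outcome, as a careful person would: the job done as asked, in the order asked, and still so for the second after the job is handed in, with the robot touching nothing.
It also fails if it takes over 88 s, if anything falls off the work surface, if the arm or the gripper's body presses on something with over 40 N, if the wrist force passes 120 N, or if a joint passes its speed limit or range.

## Working session

There is one attempt and no reset: what is moved stays moved. The work goes in short steps, Python scripts to look and compute and a tool call to move; the robot and the scene stay as the last step left them, time stands still between calls to the robot, and variables do not carry over. Pictures are saved under pics/ and viewed, at most 14 in all, crops included, and the job is handed in when it is done.

Besides the shell and the picture viewer there is one more tool, called after "Call:" as name(argument=value, ...) on one line, values as JSON. arm_command: Moves the arm, as the interface text tells. Its arguments: {"type":"object","properties":{"deltas":{"type":"array"},"gripper":{"type":"number"},"squeeze":{"type":"number"}},"required":["deltas"]}

```bash
mkdir -p pics; ls
python3 - <<'E'
from plant import monitor, eyes
import cv2
s=monitor.read_state();print({k:s[k] for k in('t','tool_pos','orientation','opening')})
for n in('scene','top'):
    cv2.imwrite(f'pics/{n}0.png',eyes.read_camera(n));print(n,eyes.camera_model(n))
E
```

```text
pics
{'t': 0.0, 'tool_pos': array([0.26968211, 0.53534928, 0.21761095]), 'orientation': array([-7.26414116e-01, -3.05586385e+00,  2.70150560e-03]), 'opening': 0.09282564166057433}
scene {'fx': 454.3615839451471, 'fy': 454.3615839451471, 'cx': 318.98443531159546, 'cy': 194.114187415684, 'rvec': array([ 1.88654437, -0.65349626,  0.45115265]), 'tvec': array([-0.36840012,  0.22133143,  0.7287805 ])}
top {'fx': 496.215785788864, 'fy': 496.215785788864, 'cx': 321.41961235383434, 'cy': 198.57942838932738, 'rvec': array([ 2.20743072, -2.16636674,  0.10742017]), 'tvec': array([0.0605849 , 0.55439038, 0.93706599])}
```

View pics/scene0.png

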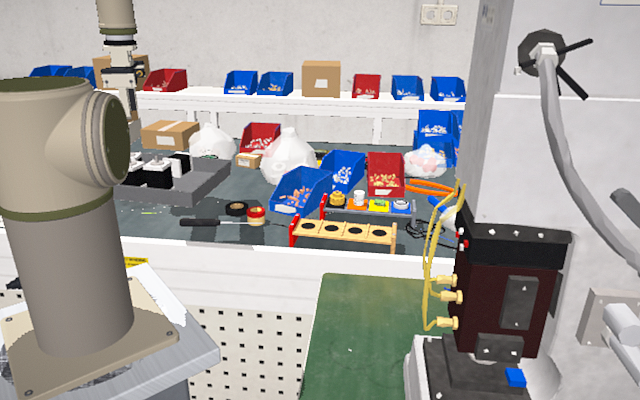

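View pics/top0.png

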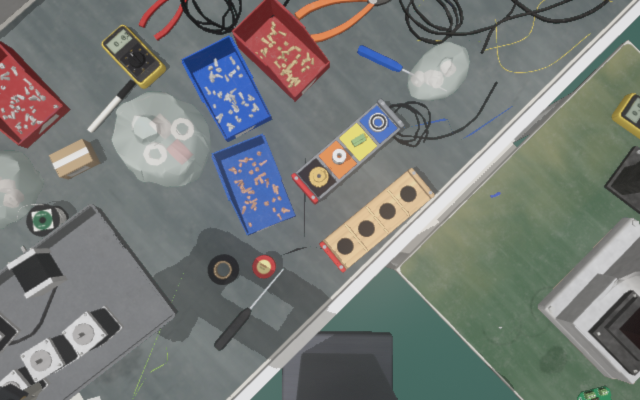

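```bash
cat > h.py <<'E'
import numpy as np, cv2
from scipy.spatial.transform import Rotation as R
def ray(m,p,fish=False):
    x=np.array([(p[0]-m['cx'])/m['fx'],(p[1]-m['cy'])/m['fy'],1.])
    if fish:
        r=np.hypot(x[0],x[1]); x=np.array([x[0]/r*np.sin(r),x[1]/r*np.sin(r),np.cos(r)]) if r>1e-9 else np.array([0,0,1.])
    A=R.from_rotvec(np.ravel(m['rvec'])).as_matrix(); d=A.T@x
    return -A.T@np.ravel(m['tvec']), d/np.linalg.norm(d)
def plane(m,p,z,fish=False):
    o,d=ray(m,p,fish); return o+d*(z-o[2])/d[2]
def tri(r1,r2):
    A=np.stack([r1[1],-r2[1]],1); s=np.linalg.lstsq(A,r2[0]-r1[0],rcond=None)[0]
    a,b=r1[0]+s[0]*r1[1],r2[0]+s[1]*r2[1]; return (a+b)/2,np.linalg.norm(a-b)
def blobs(mask,amin,amax,roi=None):
    if roi: k=np.zeros_like(mask); x0,y0,x1,y1=roi; k[y0:y1,x0:x1]=1; mask=mask*k
    n,l,s,c=cv2.connectedComponentsWithStats(mask.astype(np.uint8))
    return [(c[i].round(2),s[i]) for i in range(1,n) if amin<=s[i,4]<=amax]
E
python3 - <<'E'
from h import *
from plant import eyes
out=[]
for n,roi in(('top',(320,165,440,275)),('scene',(285,205,400,255))):
    im=cv2.imread(f'pics/{n}0.png'); dark=im.max(2)<75
    b=[(c,s[4]) for c,s in blobs(dark,20,400,roi)]; print(n,b)
for n,s in(('top',5),('scene',4)):
    im=cv2.imread(f'pics/{n}0.png')
    x0,y0,x1,y1=(280,90,440,275) if n=='top' else (270,180,430,260)
    cv2.imwrite(f'pics/{n}0c.png',cv2.resize(im[y0:y1,x0:x1],None,fx=3.2 if n=='top' else 5,fy=3.2 if n=='top' else 5,interpolation=cv2.INTER_CUBIC))
    hsv=cv2.cvtColor(im,cv2.COLOR_BGR2HSV)
    for nm,lo,hi in(('blue',100,125),('orange',8,17),('yellow',22,35)):
        mk=(hsv[...,0]>=lo)&(hsv[...,0]<=hi)&(hsv[...,1]>150)&(hsv[...,2]>110)
        print(n,nm,[(c,s[4]) for c,s in blobs(mk,15,800,(300,95,410,205) if n=='top' else (320,185,420,220))])
m=eyes.camera_model('top')
for p in((307,197),(335,258),(318,176),(340,156),(360,140),(378,122),(345,246),(408,194),(223,268),(264,266)): print(p,plane(m,p,.05).round(3))
E
```

```text
top [(array([322.22, 189.3 ]), np.int32(23))]
scene [(array([335.28, 206.13]), np.int32(46)), (array([308.06, 225.22]), np.int32(54)), (array([331.28, 227.64]), np.int32(58)), (array([354.91, 230.09]), np.int32(56)), (array([379.05, 232.31]), np.int32(61)), (array([310.37, 247.08]), np.int32(38))]
top blue [(array([375.88, 110.04]), np.int32(25))]
top orange []
top yellow []
scene blue [(array([334.79, 188.96]), np.int32(248)), (array([400.31, 209.6 ]), np.int32(99))]
scene orange [(array([411.96, 188.57]), np.int32(67)), (array([355.97, 204.81]), np.int32(113))]
scene yellow [(array([336.8 , 193.07]), np.int32(15)), (array([336.19, 197.25]), np.int32(36)), (array([378.3 , 206.57]), np.int32(155))]
(307, 197) [0.553 0.099 0.05 ]
(335, 258) [0.44  0.044 0.05 ]
(318, 176) [0.593 0.079 0.05 ]
(340, 156) [0.632 0.038 0.05 ]
(360, 140) [0.664 0.    0.05 ]
(378, 122) [ 0.699 -0.034  0.05 ]
(345, 246) [0.463 0.026 0.05 ]
(408, 194) [ 0.563 -0.092  0.05 ]
(223, 268) [0.418 0.251 0.05 ]
(264, 266) [0.423 0.176 0.05 ]
```

View pics/top0c.png

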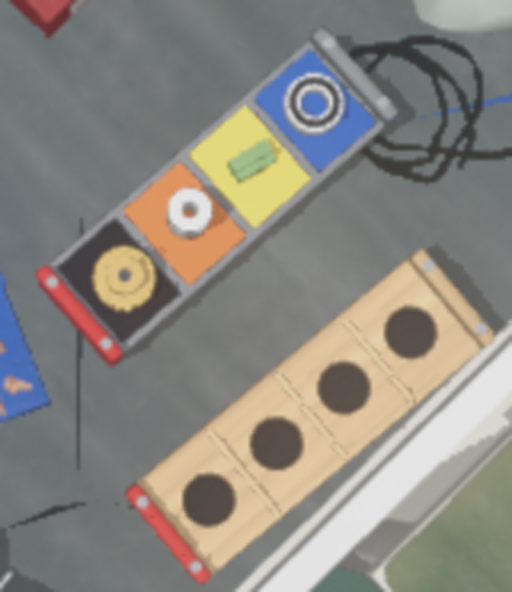

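View pics/scene0c.png

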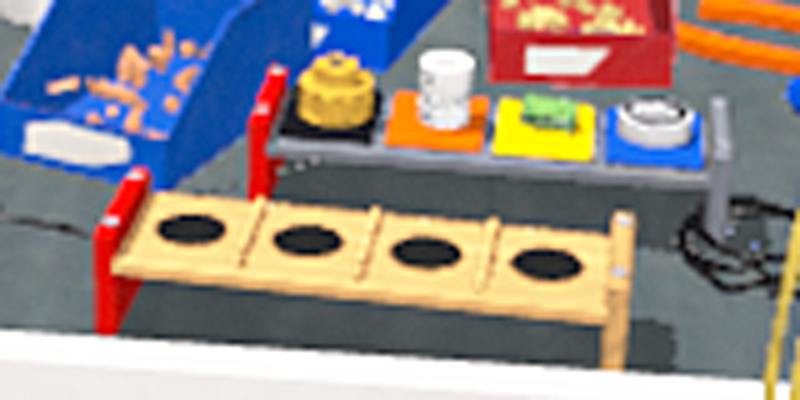

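Run:
```python
from h import *
from plant import eyes
mt,ms=eyes.camera_model('top'),eyes.camera_model('scene')
im=cv2.imread('pics/top0.png'); hsv=cv2.cvtColor(im,cv2.COLOR_BGR2HSV)
pt=sorted([c for c,s in blobs(im.max(2)<95,80,400,(320,165,440,275)) if s[2]<25],key=lambda c:c[0])
ps=[(308.06,225.22),(331.28,227.64),(354.91,230.09),(379.05,232.31)]
P=[]
for a,b in zip(pt,ps):
    X,e=tri(ray(mt,a),ray(ms,b)); P.append(plane(mt,a,.04)); print('pad',a,X.round(4),round(e,4),P[-1].round(4),plane(ms,b,.04).round(4))
for nm,lo,hi,roi in(('blue',100,125,(355,98,405,150)),('orange',5,19,(315,135,360,180)),('yellow',22,33,(335,120,380,165))):
    mk=((hsv[...,0]>=lo)&(hsv[...,0]<=hi)&(hsv[...,1]>90)).astype(np.uint8)
    k=np.zeros_like(mk);x0,y0,x1,y1=roi;k[y0:y1,x0:x1]=1
    cs,_=cv2.findContours(mk*k,0,2); c=max(cs,key=cv2.contourArea); r=cv2.minAreaRect(c)
    q=np.array([plane(mt,p,.044)[:2] for p in cv2.boxPoints(r)]); print(nm,r,q.mean(0).round(4),np.linalg.norm(q-np.roll(q,1,0),axis=1).round(4))
# tops of parts, crop coordinates -> triangulate
T=lambda u,v:(280+u/3.2,90+v/3.2); S=lambda u,v:(270+u/5,180+v/5)
for n,a,b in(('pulley top',(125,275),(338,60)),('coupling top',(190,210),(447,56)),('term',(254,160),(550,108)),('bearing',(315,102),(657,110)),('cheek red grey near',(105,345),(265,108)),('cheek plain grey far? top',(325,38),(720,105))):
    X,e=tri(ray(mt,T(*a)),ray(ms,S(*b)));print(n,X.round(4),round(e,4))
X,e=tri(ray(mt,(270,137)),ray(ms,(332,168)));print('bin',X,e)
w=eyes.camera_model('wrist');print(w)
```

```text
pad [327.31 184.19] [ 0.5521  0.0812 -0.0043] 0.0773 [0.5794 0.0605 0.04  ] [0.4619 0.0267 0.04  ]
pad [344.62 245.82] [0.4822 0.0097 0.0345] 0.0495 [0.4632 0.0259 0.04  ] [ 0.4951 -0.0133  0.04  ]
pad [365.89 228.35] [ 0.5155 -0.031   0.0337] 0.0494 [ 0.4969 -0.0139  0.04  ] [ 0.5282 -0.0531  0.04  ]
pad [386.77 210.74] [ 0.5493 -0.0713  0.0333] 0.0491 [ 0.531  -0.0532  0.04  ] [ 0.5624 -0.0922  0.04  ]
blue ((377.9413757324219, 123.99652099609375), (30.80987548828125, 23.335783004760742), 48.36646270751953) [ 0.6969 -0.0344] [0.0591 0.0455 0.0593 0.0453]
orange ((337.1551513671875, 159.362060546875), (31.14205551147461, 23.83405303955078), 48.36646270751953) [0.6269 0.0427] [0.0593 0.0458 0.0595 0.0456]
yellow ((357.55755615234375, 141.63717651367188), (30.85564422607422, 23.894309997558594), 48.8140754699707) [0.6619 0.0043] [0.059  0.0462 0.0592 0.0461]
pulley top [0.5907 0.077  0.0704] 0.0007
coupling top [0.6284 0.0405 0.0752] 0.0009
term [0.6626 0.0023 0.0523] 0.002
bearing [ 0.698  -0.0336  0.0544] 0.0012
cheek red grey near [0.5524 0.0872 0.0515] 0.0014
cheek plain grey far? top [ 0.7381 -0.0396  0.0487] 0.0021
bin [0.6543045  0.16912718 0.09251577] 0.007112298363447409
{'fx': 309.70691628693146, 'fy': 309.70691628693146, 'cx': 314.0276034975816, 'cy': 200.20905194727177, 'rvec': array([-2.459875  , -1.51560688, -0.21505624]), 'tvec': array([-0.60000717, -0.0327257 ,  0.39187814])}
```

Call:
arm_command(deltas=[[[2.06, -3.34, 0, 0, 0, -1.3], [2.06, -3.34, 0, 0, 0, -1.3], [2.06, -3.34, 0, 0, 0, -1.3], [2.06, -3.34, 0, 0, 0, -1.3], [2.06, -3.34, 0, 0, 0, -1.3], [2.06, -3.34, 0, 0, 0, -1.3], [2.06, -3.34, 0, 0, 0, -1.3], [2.06, -3.34, 0, 0, 0, -1.3], [2.06, -3.34, 0, 0, 0, -1.3], [2.06, -3.34, 0, 0, 0, -1.3], [2.06, -3.34, 0, 0, 0, -1.3], [2.06, -3.34, 0, 0, 0, -1.3]]], gripper=1)

```text
t: 1.1
tool_pos: [0.5176, 0.1331, 0.2183]
orientation: [-1.136, -2.929, 0.0]
force: [0.4, 0.6, 0.2]
opening: 0.093
gripper_force: 0.0
```

Call:
arm_command(deltas=[[[2.06, -3.34, 0, 0, 0, -1.3], [2.06, -3.34, 0, 0, 0, -1.3], [2.06, -3.34, 0, 0, 0, -1.3], [2.06, -3.34, 0, 0, 0, -1.3], [0, 0, 0, 0, 0, 0], [0, 0, 0, 0, 0, 0], [0, 0, 0, 0, 0, 0]]])

```text
t: 1.68
tool_pos: [0.5991, 0.0016, 0.2179]
orientation: [-1.266, -2.873, 0.0]
force: [-0.0, -0.5, 0.3]
opening: 0.0928
gripper_force: 0.0
```

Run:
```python
from h import *
from plant import eyes,monitor
import json
s=monitor.read_state(); m=eyes.camera_model('wrist'); im=eyes.read_camera('wrist'); cv2.imwrite('pics/w1.png',im)
json.dump({k:np.ravel(v).tolist() if np.ndim(v) else float(v) for k,v in m.items()},open('w1.json','w'))
Rm=R.from_rotvec(s['orientation']).as_matrix(); print(s['t'],s['tool_pos'],Rm.round(4),np.degrees(np.arctan2(Rm[1,1],Rm[0,1])),s['force'])
```

```text
1.6833 [0.59911932 0.00158258 0.21792521] [[-6.747e-01  7.381e-01 -1.500e-03]
 [ 7.381e-01  6.747e-01  6.000e-04]
 [ 1.500e-03 -7.000e-04 -1.000e+00]] 42.42761622430831 [-0.04750506 -0.505189    0.3376866 ]
```

View pics/w1.png

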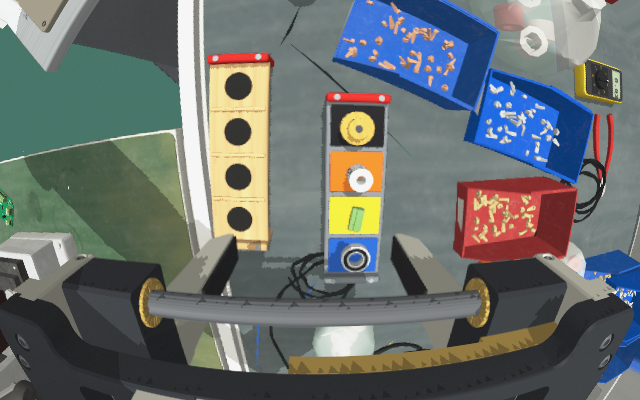

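```bash
cat >> h.py <<'E'
def cont(mask,roi):
    k=np.zeros(mask.shape,np.uint8); x0,y0,x1,y1=roi; k[y0:y1,x0:x1]=mask[y0:y1,x0:x1]
    k=cv2.morphologyEx(k,cv2.MORPH_CLOSE,np.ones((3,3)))
    return max(cv2.findContours(k,0,cv2.CHAIN_APPROX_NONE)[0],key=cv2.contourArea)[:,0]
def rect(m,c,z,fish):
    q=np.array([plane(m,p,z,fish)[:2] for p in c],np.float32)*1000
    (cx,cy),(w,h),a=cv2.minAreaRect(q); return np.array([cx,cy]).round(1),round(w,1),round(h,1),round(a,1)
E
python3 - <<'E'
from h import *
import json
from plant import eyes
m=json.load(open('w1.json')); im=cv2.imread('pics/w1.png'); hsv=cv2.cvtColor(im,cv2.COLOR_BGR2HSV); H,S,V=cv2.split(hsv)
mt=eyes.camera_model('top'); imt=cv2.imread('pics/top0.png'); Ht,St,Vt=cv2.split(cv2.cvtColor(imt,cv2.COLOR_BGR2HSV))
print('cam',ray(m,(m['cx'],m['cy']),True))
mean=lambda c:cv2.moments(c.reshape(-1,1,2))
def cen(c): M=cv2.moments(c.reshape(-1,1,2)); return M['m10']/M['m00'],M['m01']/M['m00']
B=[]
for p,pt in zip(((239,86),(238,131),(238,176),(239,218)),((345,246),(366,228),(387,211),(408,194))):
    c=cont((V<90).astype(np.uint8),(p[0]-21,p[1]-19,p[0]+21,p[1]+19)); ct=cont((Vt<95).astype(np.uint8),(pt[0]-10,pt[1]-10,pt[0]+10,pt[1]+10))
    X,e=tri(ray(m,cen(c),True),ray(mt,cen(ct))); B.append(plane(m,cen(c),.04,True)[:2])
    print('pad',rect(m,c,.04,True),'top',rect(mt,ct,.04,False)[0],'tri',X.round(4),round(e,4))
B=np.array(B); d=B[0]-B[3]; print('wood yaw',np.degrees(np.arctan2(*d[::-1])),np.linalg.norm(d),B.mean(0))
T={}
for n,lo,hi,r,rt in(('orange',5,17,(325,145,390,200),(315,135,360,180)),('yellow',22,33,(325,190,390,240),(335,120,380,165)),('blue',100,125,(322,230,390,278),(355,98,405,150))):
    c=cont(((H>=lo)&(H<=hi)&(S>130)).astype(np.uint8),r); ct=cont(((Ht>=lo)&(Ht<=hi)&(St>90)).astype(np.uint8),rt)
    ba,bb=cv2.minAreaRect(c)[0],cv2.minAreaRect(ct)[0]
    X,e=tri(ray(m,ba,True),ray(mt,bb)); print(n,rect(m,c,.044,True),'top',rect(mt,ct,.044,False)[0],'tri',X.round(4),round(e,4))
c=cont(((H>36)&(H<85)&(S>60)).astype(np.uint8),(335,198,380,238)); print('term',rect(m,c,.056,True),rect(m,c,.05,True))
cv2.imwrite('pics/w1c.png',cv2.resize(im[90:285,310:400],None,fx=3,fy=3,interpolation=cv2.INTER_CUBIC))
E
```

```text
cam (array([0.54641462, 0.06067723, 0.38413047]), array([ 0.18864184, -0.20805836, -0.95975308]))
pad (array([461.9,  27. ]), 29.4, 29.3, 85.4) top [462.9  26.1] tri [0.4633 0.0267 0.0444] 0.001
pad (array([495.6, -12.3]), 29.4, 29.6, 40.7) top [496.6 -14.1] tri [ 0.4964 -0.0131  0.0412] 0.0016
pad (array([529.4, -52. ]), 29.0, 28.7, 39.7) top [531.4 -52.7] tri [ 0.5302 -0.0528  0.0398] 0.0017
pad (array([563.4, -92.1]), 29.1, 29.2, 85.4) top [564.6 -92.5] tri [ 0.5642 -0.0934  0.0366] 0.0018
wood yaw 130.46432888279023 0.15574742144442918 [ 0.51266572 -0.03244261]
orange (array([625.3,  43.8]), 59.1, 45.8, 42.6) top [626.8  42.7] tri [0.6313 0.0421 0.0166] 0.0012
yellow (array([660.1,   5.4]), 59.9, 45.6, 41.9) top [661.8   4.3] tri [0.6653 0.0031 0.0273] 0.0006
blue (array([694.9, -33.1]), 59.4, 45.4, 42.0) top [696.9 -34.4] tri [ 0.6997 -0.0357  0.0325] 0.0004
term (array([660.6,   5.8]), 14.2, 28.2, 31.9) (array([662.7,   4.8]), 14.5, 28.7, 31.9)
```

View pics/w1c.png

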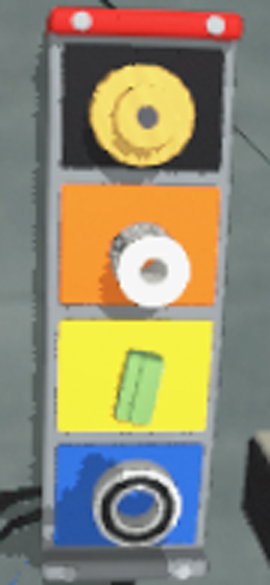

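Run:
```python
from h import *
import json
m=json.load(open('w1.json')); im=cv2.imread('pics/w1.png'); H,S,V=cv2.split(cv2.cvtColor(im,cv2.COLOR_BGR2HSV))
for n,p,z in(('bear',(356,259),.055),('coup',(361,179.7),.074),('pull',(359,129),.070)): print(n,(plane(m,p,z,True)*1000).round(1))
mk=((S<60)&(V>215)).astype(np.uint8); c=cont(mk,(340,160,385,200)); print('coup top',rect(m,c,.074,True))
c=cont((~((H>=100)&(H<=125)&(S>130))).astype(np.uint8),(332,238,379,271)); print('bear',rect(m,c,.055,True),rect(m,c,.05,True))
c=cont(((H>=15)&(H<=35)&(S>90)&(V>90)).astype(np.uint8),(335,105,382,150)); print('pull',rect(m,c,.061,True))
```

```text
bear [697.5 -30.9  55. ]
coup [628.3  42.5  74. ]
pull [591.1  78.8  70. ]
coup top (array([628.3,  41.9]), 24.2, 23.3, 43.0)
bear (array([694.8, -29.3]), 36.5, 36.3, 41.2) (array([697. , -30.7]), 37.1, 36.8, 41.2)
pull (array([589.9,  78.4]), 36.9, 35.8, 43.9)
```

Call:
arm_command(deltas=[[[2.45, -0.82, -1.5, 0, 0, 0], [2.45, -0.82, -1.5, 0, 0, 0], [2.45, -0.82, -1.5, 0, 0, 0], [2.44, -0.8, -1.5, 0, 0, 0], [0, 0, -3, 0, 0, 0], [0, 0, -3, 0, 0, 0], [0, 0, -2, 0, 0, 0], [0, 0, -1, 0, 0, 0], [0, 0, 0, 0, 0, 0], [0, 0, 0, 0, 0, 0]]])

```text
t: 2.57
tool_pos: [0.6974, -0.0301, 0.0693]
orientation: [-1.264, -2.876, -0.0]
force: [0.1, -0.3, 0.4]
opening: 0.093
gripper_force: 0.0
```

Run:
```python
from h import *
from plant import eyes,monitor
im=eyes.read_camera('wrist'); cv2.imwrite('pics/w2.png',im)
m=eyes.camera_model('wrist');s=monitor.read_state();print(s['tool_pos'])
H,S,V=cv2.split(cv2.cvtColor(im,cv2.COLOR_BGR2HSV))
def pix(X):
    A=R.from_rotvec(np.ravel(m['rvec'])).as_matrix();v=A@np.array(X)+np.ravel(m['tvec']);t=np.arccos(v[2]/np.linalg.norm(v));q=v[:2]/np.hypot(*v[:2])*t*m['fx'];return q+[m['cx'],m['cy']]
print(pix((.697,-.031,.055)),pix(s['tool_pos']))
```

```text
[ 0.69843539 -0.03045     0.07075516]
[310.54286519 238.30012917] [312.71483047 249.76087626]
```

View pics/w2.png

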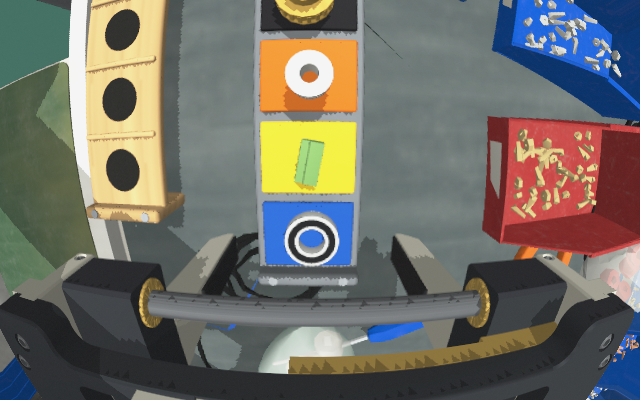

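Call:
arm_command(deltas=[[[0, 0, -1, 0, 0, 0], [0, 0, -0.7, 0, 0, 0], [0, 0, -0.5, 0, 0, 0], [0, 0, 0, 0, 0, 0], [0, 0, 0, 0, 0, 0]]])

```text
t: 3.03
tool_pos: [0.697, -0.0312, 0.046]
orientation: [-1.266, -2.874, 0.001]
force: [0.6, 0.7, -0.8]
opening: 0.0932
gripper_force: 0.0
```

Call:
arm_command(deltas=[[[0, 0, 0, 0, 0, 0], [0, 0, 0, 0, 0, 0], [0, 0, 0, 0, 0, 0], [0, 0, 0, 0, 0, 0], [0, 0, 0, 0, 0, 0], [0, 0, 0, 0, 0, 0], [0, 0, 0, 0, 0, 0], [0, 0, 0, 0, 0, 0]]], gripper=-1, squeeze=20)

```text
t: 3.7
tool_pos: [0.6975, -0.0312, 0.0467]
orientation: [1.266, 2.875, 0.0]
force: [-0.0, -0.4, 0.0]
opening: 0.0441
gripper_force: 0.0
```

Run:
```python
from h import *
from plant import monitor
s=monitor.read_state();print(s['tool_pos'],s['opening'],s['gripper_force'],s['force'])
```

```text
[ 0.69750574 -0.03115831  0.04665672] 0.04414848718151979 0.0 [-0.01830819 -0.39753727  0.0368477 ]
```

Call:
arm_command(deltas=[[[0, 0, 0, 0, 0, 0], [0, 0, 0, 0, 0, 0], [0, 0, 0, 0, 0, 0], [0, 0, 0, 0, 0, 0], [0, 0, 0, 0, 0, 0]]])

```text
t: 4.12
tool_pos: [0.6975, -0.0312, 0.0466]
orientation: [1.266, 2.875, -0.0]
force: [1.1, -0.8, -0.5]
opening: 0.0339
gripper_force: 20.0
```

Call:
arm_command(deltas=[[[0, 0, 0.5, 0, 0, 0], [0, 0, 1.5, 0, 0, 0], [0, 0, 3, 0, 0, 0], [0, 0, 2.5, 0, 0, 0]]])

```text
t: 4.45
tool_pos: [0.6971, -0.0311, 0.1233]
orientation: [-1.266, -2.874, 0.0]
force: [1.5, -1.0, -0.3]
opening: 0.0338
gripper_force: 20.0
```

Run:
```python
from h import *
from plant import eyes,monitor
import json
im=eyes.read_camera('wrist'); cv2.imwrite('pics/w3.png',im)
```

```text
(no output)
```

View pics/w3.png

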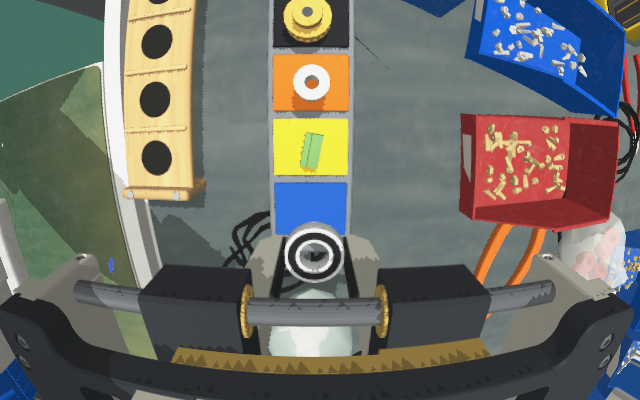

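Call:
arm_command(deltas=[[[-3.36, 0.83, 0, 0, 0, -0.28], [-3.36, 0.83, 0, 0, 0, -0.28], [-3.36, 0.83, 0, 0, 0, -0.28], [-3.36, 0.83, 0, 0, 0, -0.28], [-3.36, 0.83, 0, 0, 0, -0.28], [-3.36, 0.83, 0, 0, 0, -0.28], [-3.39, 0.8, 0, 0, 0, -0.28], [0, 0, -2.5, 0, 0, 0], [0, 0, -2.5, 0, 0, 0], [0, 0, -1.2, 0, 0, 0], [0, 0, 0, 0, 0, 0], [0, 0, 0, 0, 0, 0]]])

```text
t: 5.5
tool_pos: [0.462, 0.0266, 0.0603]
orientation: [-1.315, -2.853, 0.0]
force: [0.7, -0.3, -0.6]
opening: 0.0338
gripper_force: 20.0
```

```bash
cat > snap.py <<'E'
import sys,json
from h import *
from plant import eyes,monitor
n=sys.argv[1]; m=eyes.camera_model('wrist'); im=eyes.read_camera('wrist'); cv2.imwrite(f'pics/{n}.png',im)
json.dump({k:np.ravel(v).tolist() if np.ndim(v) else float(v) for k,v in m.items()},open(n+'.json','w'))
s=monitor.read_state(); print(s['t'],s['tool_pos'],s['opening'],s['gripper_force'],s['force'].round(1))
E
python3 snap.py w4
```

```text
5.55 [0.46283156 0.02654896 0.06106344] 0.03414199859610201 19.991542992642053 [ 0.1  0.1 -0.6]
```

View pics/w4.png

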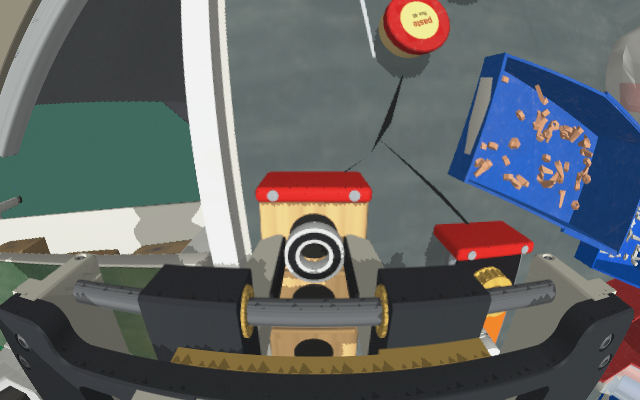

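Call:
arm_command(deltas=[[[0, 0, -0.8, 0, 0, 0], [0, 0, -0.5, 0, 0, 0], [0, 0, -0.25, 0, 0, 0], [0, 0, -0.1, 0, 0, 0], [0, 0, 0, 0, 0, 0], [0, 0, 0, 0, 0, 0]]])

```text
t: 6.05
tool_pos: [0.462, 0.0266, 0.0432]
orientation: [-1.315, -2.853, 0.0]
force: [-0.4, -0.1, -0.9]
opening: 0.034
gripper_force: 20.0
```

Call:
arm_command(deltas=[[[0, 0, -0.05, 0, 0, 0], [0, 0, 0, 0, 0, 0], [0, 0, 0, 0, 0, 0]]])

```text
t: 6.3
tool_pos: [0.4621, 0.0266, 0.0428]
orientation: [1.315, 2.853, 0.0]
force: [0.1, 0.5, -0.1]
opening: 0.0336
gripper_force: 20.0
```

Call:
arm_command(deltas=[[[0, 0, -0.05, 0, 0, 0], [0, 0, 0, 0, 0, 0], [0, 0, 0, 0, 0, 0]]])

```text
t: 6.55
tool_pos: [0.4622, 0.0266, 0.0425]
orientation: [1.315, 2.853, 0.0]
force: [-1.9, 0.2, 4.5]
opening: 0.0337
gripper_force: 20.0
```

Call:
arm_command(deltas=[[[0, 0, -0.03, 0, 0, 0], [0, 0, 0, 0, 0, 0], [0, 0, 0, 0, 0, 0]]])

```text
t: 6.8
tool_pos: [0.4622, 0.0266, 0.0425]
orientation: [1.315, 2.853, 0.0]
force: [-3.6, 0.4, 7.5]
opening: 0.0339
gripper_force: 20.0
```

Call:
arm_command(deltas=[[[0, 0, 0, 0, 0, 0], [0, 0, 0, 0, 0, 0], [0, 0, 0, 0, 0, 0], [0, 0, 0, 0, 0, 0], [0, 0, 0.5, 0, 0, 0], [0, 0, 2, 0, 0, 0], [0, 0, 3, 0, 0, 0], [0, 0, 3.0, 0, 0, 0], [0, 0, 0.78, 0, 0, 0], [0, 0, 0, 0, 0, 0]]], gripper=0.3)

```text
t: 7.63
tool_pos: [0.4644, 0.0265, 0.1382]
orientation: [1.313, 2.848, 0.004]
force: [0.2, 0.1, 0.9]
opening: 0.0603
gripper_force: 0.0
```

```bash
python3 snap.py w5
python3 - <<'E'
from h import *
import json
m=json.load(open('w5.json'))
E
```

```text
7.6833 [0.46309203 0.0265685  0.13593772] 0.060621318201667856 0.0 [-0.2 -0.4 -0.9]
```

View pics/w5.png

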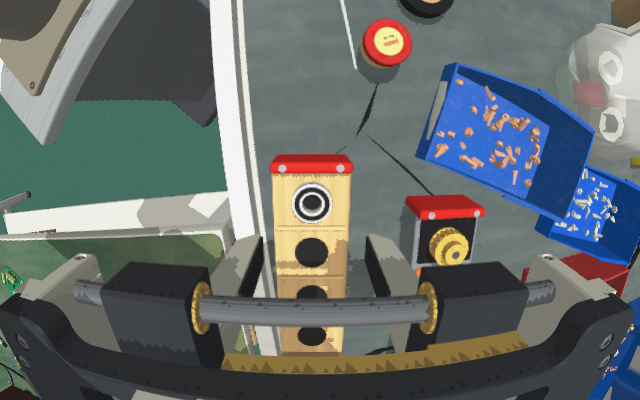

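Call:
arm_command(deltas=[[[3.98, -0.44, 0, 0, 0, -1.71], [3.98, -0.44, 0, 0, 0, -1.71], [3.98, -0.44, 0, 0, 0, -1.71], [3.98, -0.44, 0, 0, 0, -1.71], [3.98, -0.44, -1.5, 0, 0, -1.71], [0, 0, -2, 0, 0, 0], [0, 0, 0, 0, 0, 0], [0, 0, 0, 0, 0, 0], [0, 0, 0, 0, 0, 0]]])

```text
t: 8.43
tool_pos: [0.6586, 0.005, 0.0996]
orientation: [-1.523, -2.746, 0.001]
force: [-0.5, 1.0, 0.3]
opening: 0.0604
gripper_force: 0.0
```

```bash
python3 snap.py w6
python3 - <<'E'
from h import *
import json
m=json.load(open('w6.json')); im=cv2.imread('pics/w6.png'); H,S,V=cv2.split(cv2.cvtColor(im,cv2.COLOR_BGR2HSV))
print('cam',ray(m,(314,200),True)[0])
c=cont(((H>36)&(H<85)&(S>60)).astype(np.uint8),(250,180,390,300)); print(cv2.boundingRect(c),rect(m,c,.056,True),rect(m,c,.05,True),rect(m,c,.044,True))
x,y,w,h=cv2.boundingRect(c)
for nm,lo,hi in(('y',22,33),('o',5,17)):
    c=cont(((H>=lo)&(H<=hi)&(S>130)).astype(np.uint8),(210,60,430,290)); print(nm,cv2.boundingRect(c),rect(m,c,.044,True))
cv2.imwrite('pics/w6c.png',cv2.resize(im[80:300,220:420],None,fx=2.5,fy=2.5))
E
```

```text
8.4833 [0.65942289 0.00493783 0.10106564] 0.0605717727911773 0.0 [1.1 0.1 0.7]
cam [0.61737788 0.0727735  0.26575741]
(308, 206, 19, 37) (array([661.2,   6.1]), 12.9, 28.1, 32.7) (array([662.4,   4.2]), 13.2, 28.9, 32.7) (array([663.7,   2.3]), 13.6, 29.7, 32.7)
y (273, 184, 85, 68) (array([660.4,   5.6]), 59.5, 45.9, 42.2)
o (258, 115, 91, 74) (array([625.7,  43.9]), 59.4, 45.7, 42.1)
```

View pics/w6c.png

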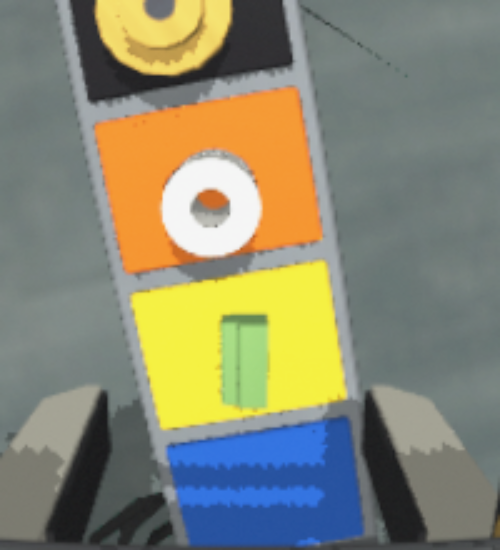

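Call:
arm_command(deltas=[[[0.07, 0.02, -1.5, 0, 0, 0.8], [0, 0, -1.5, 0, 0, 0], [0, 0, -1.2, 0, 0, 0], [0, 0, -0.7, 0, 0, 0], [0, 0, -0.4, 0, 0, 0], [0, 0, 0, 0, 0, 0], [0, 0, 0, 0, 0, 0]]], gripper=-0.2)

```text
t: 9.07
tool_pos: [0.6607, 0.0049, 0.0469]
orientation: [-1.505, -2.757, 0.0]
force: [0.3, -0.5, 0.0]
opening: 0.0373
gripper_force: 0.0
```

Call:
arm_command(deltas=[[[0, 0, 0, 0, 0, 0], [0, 0, 0, 0, 0, 0], [0, 0, 0, 0, 0, 0], [0, 0, 0, 0, 0, 0], [0, 0, 0, 0, 0, 0], [0, 0, 0, 0, 0, 0], [0, 0, 0, 0, 0, 0], [0, 0, 0, 0, 0, 0]]], gripper=-1, squeeze=12)

```text
t: 9.73
tool_pos: [0.661, 0.0049, 0.0474]
orientation: [1.505, 2.757, 0.0]
force: [-0.3, -0.4, 3.4]
opening: 0.0133
gripper_force: 12.0
```

Call:
arm_command(deltas=[[[0, 0, 0.5, 0, 0, 0], [0, 0, 2, 0, 0, 0], [0, 0, 3, 0, 0, 0], [-3.31, -0.35, 2, 0, 0, 1.55], [-3.31, -0.35, 0, 0, 0, 1.55], [-3.31, -0.35, 0, 0, 0, 1.55], [-3.32, -0.36, 0, 0, 0, 1.55], [-3.32, -0.36, -1.7, 0, 0, 1.55], [0, 0, -2.5, 0, 0, 0], [0, 0, -2.0, 0, 0, 0], [0, 0, 0, 0, 0, 0], [0, 0, 0, 0, 0, 0]]])

```text
t: 10.73
tool_pos: [0.494, -0.0126, 0.0595]
orientation: [-1.315, -2.851, 0.001]
force: [0.7, -0.0, -0.1]
opening: 0.0133
gripper_force: 12.0
```

Call:
arm_command(deltas=[[[0, 0, -0.8, 0, 0, 0], [0, 0, -0.5, 0, 0, 0], [0, 0, -0.3, 0, 0, 0], [0, 0, -0.1, 0, 0, 0], [0, 0, 0, 0, 0, 0], [0, 0, 0, 0, 0, 0]]])

```text
t: 11.23
tool_pos: [0.4954, -0.0127, 0.0433]
orientation: [1.315, 2.853, 0.0]
force: [-0.2, -0.2, 0.7]
opening: 0.0133
gripper_force: 12.0
```

Call:
arm_command(deltas=[[[0, 0, -0.05, 0, 0, 0], [0, 0, 0, 0, 0, 0], [0, 0, 0, 0, 0, 0]]])

```text
t: 11.48
tool_pos: [0.4955, -0.0128, 0.0434]
orientation: [1.315, 2.852, 0.0]
force: [-2.3, 0.8, 6.3]
opening: 0.0137
gripper_force: 12.0
```

Call:
arm_command(deltas=[[[0, 0, 0, 0, 0, 0], [0, 0, 0, 0, 0, 0], [0, 0, 0, 0, 0, 0], [0, 0, 0.5, 0, 0, 0], [0, 0, 2.25, 0, 0, 0], [0, 0, 3.5, 0, 0, 0], [0, 0, 3.5, 0, 0, 0], [3.3, 1.36, 0, 0, 0, 0.42], [3.3, 1.36, 0, 0, 0, 0.42], [3.3, 1.36, 0, 0, 0, 0.42], [3.3, 1.37, 0, 0, 0, 0.42], [0, 0, 0, 0, 0, 0]]], gripper=0.1)

```text
t: 12.48
tool_pos: [0.6303, 0.044, 0.1378]
orientation: [-1.27, -2.872, -0.001]
force: [0.2, -0.3, -0.9]
opening: 0.0509
gripper_force: 0.0
```

Call:
arm_command(deltas=[[[0, 0, 0, 0, 0, 0], [0, 0, 0, 0, 0, 0], [0, 0, 0, 0, 0, 0]]])

```text
t: 12.73
tool_pos: [0.6263, 0.0414, 0.1404]
orientation: [1.274, 2.872, -0.0]
force: [-0.5, 0.9, 0.3]
opening: 0.0513
gripper_force: 0.0
```

```bash
python3 snap.py w7
python3 - <<'E'
from h import *
import json
m=json.load(open('w7.json')); im=cv2.imread('pics/w7.png'); H,S,V=cv2.split(cv2.cvtColor(im,cv2.COLOR_BGR2HSV))
print('cam',ray(m,(314,200),True)[0])
mk=((S<60)&(V>200)).astype(np.uint8)
c=cont(mk,(270,190,360,270)); print('coup',cv2.boundingRect(c),rect(m,c,.074,True))
c=cont(((H>=5)&(H<=17)&(S>130)).astype(np.uint8),(240,170,400,300)); print('tile',cv2.boundingRect(c),rect(m,c,.044,True))
c=cont(((H>36)&(H<85)&(S>60)).astype(np.uint8),(60,120,250,300)); print('term',cv2.boundingRect(c),rect(m,c,.052,True))
E
```

```text
12.7833 [0.62641453 0.04127691 0.14073059] 0.0510142047420983 0.0 [ 0.4 -0.6  0.4]
cam [0.57365714 0.10082619 0.30647117]
coup (301, 199, 31, 30) (array([628.1,  42.8]), 23.9, 24.3, 42.1)
tile (281, 175, 68, 50) (array([625.6,  43.9]), 59.5, 45.3, 42.2)
term (60, 151, 78, 133) (array([ 459.3, -130.8]), 124.7, 152.8, 30.9)
```

View pics/w7.png

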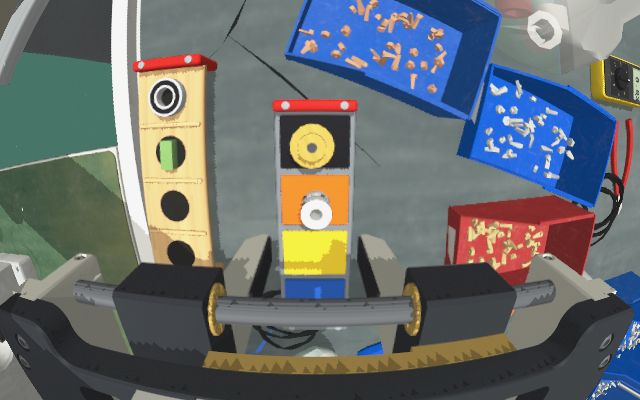

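Call:
arm_command(deltas=[[[0.18, 0.12, -1.5, 0, 0, 0], [0, 0, -2.5, 0, 0, 0], [0, 0, -2.5, 0, 0, 0], [0, 0, -1.5, 0, 0, 0], [0, 0, -0.7, 0, 0, 0], [0, 0, -0.35, 0, 0, 0], [0, 0, 0, 0, 0, 0], [0, 0, 0, 0, 0, 0], [0, 0, 0, 0, 0, 0]]])

```text
t: 13.53
tool_pos: [0.63, 0.0428, 0.0514]
orientation: [1.273, 2.869, 0.002]
force: [0.3, 0.6, 0.6]
opening: 0.0514
gripper_force: 0.0
```

Call:
arm_command(deltas=[[[0, 0, 0, 0, 0, 0], [0, 0, 0, 0, 0, 0], [0, 0, 0, 0, 0, 0], [0, 0, 0, 0, 0, 0], [0, 0, 0, 0, 0, 0], [0, 0, 0, 0, 0, 0], [0, 0, 0, 0, 0, 0], [0, 0, 0, 0, 0, 0]]], gripper=-1, squeeze=15)

```text
t: 14.2
tool_pos: [0.6289, 0.0429, 0.0497]
orientation: [1.273, 2.872, 0.0]
force: [-1.5, -0.3, 2.6]
opening: 0.0244
gripper_force: 15.0
```

Call:
arm_command(deltas=[[[0, 0, 0.5, 0, 0, 0], [0, 0, 2, 0, 0, 0], [0, 0, 3, 0, 0, 0], [-2.48, -2.38, 2, 0, 0, -0.42], [-2.48, -2.38, 0, 0, 0, -0.42], [-2.48, -2.38, 0, 0, 0, -0.42], [-2.5, -2.37, -1, 0, 0, -0.42], [0, 0, -2.5, 0, 0, 0], [0, 0, -2.3, 0, 0, 0], [0, 0, 0, 0, 0, 0], [0, 0, 0, 0, 0, 0], [0, 0, 0, 0, 0, 0]]])

```text
t: 15.2
tool_pos: [0.5301, -0.0521, 0.0677]
orientation: [1.315, 2.852, 0.0]
force: [0.5, 0.6, -0.3]
opening: 0.0246
gripper_force: 15.0
```

Call:
arm_command(deltas=[[[0, 0, -0.8, 0, 0, 0], [0, 0, -0.6, 0, 0, 0], [0, 0, -0.3, 0, 0, 0], [0, 0, -0.2, 0, 0, 0], [0, 0, -0.1, 0, 0, 0], [0, 0, 0, 0, 0, 0], [0, 0, 0, 0, 0, 0]]])

```text
t: 15.78
tool_pos: [0.5295, -0.0521, 0.0466]
orientation: [1.315, 2.853, 0.0]
force: [0.9, 0.1, -0.3]
opening: 0.0244
gripper_force: 15.0
```

Call:
arm_command(deltas=[[[0, 0, -0.05, 0, 0, 0], [0, 0, 0, 0, 0, 0], [0, 0, 0, 0, 0, 0]]])

```text
t: 16.03
tool_pos: [0.5295, -0.0522, 0.0462]
orientation: [1.315, 2.853, 0.0]
force: [0.8, 0.1, -0.5]
opening: 0.0245
gripper_force: 15.0
```

Call:
arm_command(deltas=[[[0, 0, -0.05, 0, 0, 0], [0, 0, 0, 0, 0, 0], [0, 0, 0, 0, 0, 0]]])

```text
t: 16.28
tool_pos: [0.5295, -0.0522, 0.0457]
orientation: [1.315, 2.853, 0.0]
force: [0.5, 1.0, -0.6]
opening: 0.0244
gripper_force: 15.0
```

Call:
arm_command(deltas=[[[0, 0, -0.04, 0, 0, 0], [0, 0, 0, 0, 0, 0], [0, 0, 0, 0, 0, 0]]])

```text
t: 16.53
tool_pos: [0.5296, -0.0522, 0.0456]
orientation: [1.315, 2.853, 0.0]
force: [-3.0, 0.1, 5.6]
opening: 0.0244
gripper_force: 15.0
```

Call:
arm_command(deltas=[[[0, 0, 0, 0, 0, 0], [0, 0, 0, 0, 0, 0], [0, 0, 0, 0, 0, 0], [0, 0, 0.5, 0, 0, 0], [0, 0, 2.25, 0, 0, 0], [0, 0, 3.5, 0, 0, 0], [0, 0, 3.2, 0, 0, 0], [1.53, 3.27, 0, 0, 0, 0.42], [1.53, 3.27, 0, 0, 0, 0.42], [1.54, 3.27, 0, 0, 0, 0.42], [1.54, 3.27, 0, 0, 0, 0.42], [0, 0, 0, 0, 0, 0]]], gripper=0.35)

```text
t: 17.53
tool_pos: [0.5923, 0.0841, 0.1399]
orientation: [1.268, 2.874, 0.004]
force: [0.6, 0.1, -0.9]
opening: 0.063
gripper_force: 0.0
```

Call:
arm_command(deltas=[[[0, 0, 0, 0, 0, 0], [0, 0, 0, 0, 0, 0], [0, 0, 0, 0, 0, 0], [0, 0, 0, 0, 0, 0]]])

```text
t: 17.87
tool_pos: [0.5905, 0.0775, 0.1397]
orientation: [-1.276, -2.871, 0.0]
force: [0.5, -0.2, 0.2]
opening: 0.0631
gripper_force: 0.0
```

```bash
python3 snap.py w8
python3 - <<'E'
from h import *
import json
for n,roi,hr in(('w8',(255,175,375,265),None),('w7',(285,118,340,172),None)):
    m=json.load(open(n+'.json')); im=cv2.imread(f'pics/{n}.png'); H,S,V=cv2.split(cv2.cvtColor(im,cv2.COLOR_BGR2HSV))
    k=((H>=15)&(H<=35)&(S>90)&(V>90)).astype(np.uint8); c=cont(k,roi)
    print(n,'pulley',cv2.boundingRect(c),rect(m,c,.061,True),rect(m,c,.055,True))
    x,y,w,h=cv2.boundingRect(c)
    hole=[(b,s[4]) for b,s in blobs((S<60),8,300,(x+6,y+4,x+w-6,y+h-4))]
    print([(b,a,(plane(m,b,.070,True)*1000).round(1)) for b,a in hole])
E
```

```text
17.9167 [0.59054858 0.07750622 0.13973059] 0.06275415229010288 0.0 [-0.5  0.2  0.1]
w8 pulley (293, 182, 44, 46) (array([589.2,  80.7]), 35.8, 39.1, 40.9) (array([590.5,  79.3]), 36.7, 40.0, 40.9)
[(array([314.5 , 210.71]), np.int32(56), array([590.4,  79.2,  70. ]))]
w7 pulley (289, 123, 46, 46) (array([590.3,  79.3]), 35.7, 36.2, 42.8) (array([590.7,  78.7]), 36.6, 37.1, 42.8)
[(array([295.78, 128.11]), np.int32(9), array([571.7,  82.1,  70. ])), (array([327.38, 128.12]), np.int32(8), array([589.5,  98.2,  70. ])), (array([311.7 , 147.55]), np.int32(66), array([590.7,  79.1,  70. ]))]
```

View pics/w8.png

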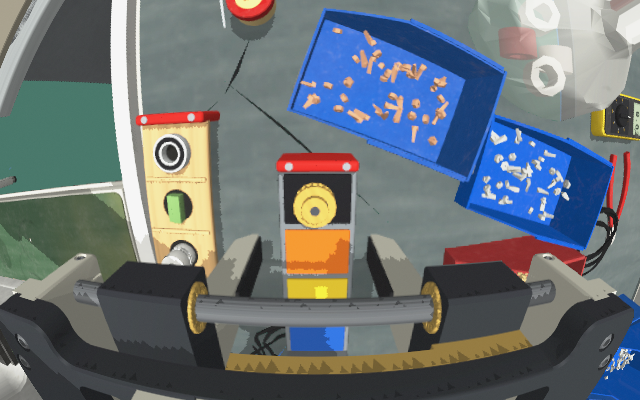

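Call:
arm_command(deltas=[[[0.02, 0.15, -1.5, 0, 0, 0], [0, 0, -2.5, 0, 0, 0], [0, 0, -2.5, 0, 0, 0], [0, 0, -1.5, 0, 0, 0], [0, 0, -0.8, 0, 0, 0], [0, 0, -0.35, 0, 0, 0], [0, 0, 0, 0, 0, 0], [0, 0, 0, 0, 0, 0], [0, 0, 0, 0, 0, 0]]])

```text
t: 18.67
tool_pos: [0.5922, 0.08, 0.0498]
orientation: [1.273, 2.87, 0.002]
force: [0.3, 0.1, -0.2]
opening: 0.0629
gripper_force: 0.0
```

Call:
arm_command(deltas=[[[0, 0, 0, 0, 0, 0], [0, 0, 0, 0, 0, 0], [0, 0, 0, 0, 0, 0], [0, 0, 0, 0, 0, 0], [0, 0, 0, 0, 0, 0], [0, 0, 0, 0, 0, 0], [0, 0, 0, 0, 0, 0], [0, 0, 0, 0, 0, 0]]], gripper=-1, squeeze=25)

```text
t: 19.33
tool_pos: [0.591, 0.0801, 0.0483]
orientation: [1.273, 2.872, 0.0]
force: [-0.9, -0.2, 2.8]
opening: 0.0352
gripper_force: 25.0
```

Call:
arm_command(deltas=[[[0, 0, 0.5, 0, 0, 0], [0, 0, 2, 0, 0, 0], [0, 0, 3, 0, 0, 0], [0, 0, 2.5, 0, 0, 0], [-0.55, -3.44, 0, 0, 0, -0.33], [-0.55, -3.44, 0, 0, 0, -0.33], [-0.55, -3.44, 0, 0, 0, -0.33], [-0.56, -3.44, 0, 0, 0, -0.33], [-0.56, -3.43, 0, 0, 0, -0.33], [0, 0, -1.5, 0, 0, 0], [0, 0, -1.5, 0, 0, 0], [0, 0, 0, 0, 0, 0]]])

```text
t: 20.33
tool_pos: [0.5609, -0.0921, 0.095]
orientation: [-1.315, -2.848, 0.001]
force: [-0.7, 0.6, -2.2]
opening: 0.0352
gripper_force: 25.0
```

Call:
arm_command(deltas=[[[0, 0, -1.5, 0, 0, 0], [0, 0, -1.5, 0, 0, 0], [0, 0, -0.6, 0, 0, 0], [0, 0, 0, 0, 0, 0], [0, 0, 0, 0, 0, 0], [0, 0, 0, 0, 0, 0]]])

```text
t: 20.83
tool_pos: [0.564, -0.0917, 0.0633]
orientation: [1.314, 2.852, 0.0]
force: [0.2, -0.3, -0.6]
opening: 0.0352
gripper_force: 25.0
```

Call:
arm_command(deltas=[[[-0.03, 0, -0.8, 0, 0, 0], [0, 0, -0.5, 0, 0, 0], [0, 0, -0.3, 0, 0, 0], [0, 0, -0.15, 0, 0, 0], [0, 0, -0.07, 0, 0, 0], [0, 0, 0, 0, 0, 0], [0, 0, 0, 0, 0, 0], [0, 0, 0, 0, 0, 0]]])

```text
t: 21.5
tool_pos: [0.5631, -0.0918, 0.0443]
orientation: [1.315, 2.853, 0.0]
force: [-2.2, -0.5, 5.3]
opening: 0.0356
gripper_force: 25.0
```

Call:
arm_command(deltas=[[[0, 0, -0.05, 0, 0, 0], [0, 0, 0, 0, 0, 0], [0, 0, 0, 0, 0, 0]]])

```text
t: 21.75
tool_pos: [0.5631, -0.0918, 0.0443]
orientation: [1.315, 2.853, -0.0]
force: [-4.9, 1.5, 9.3]
opening: 0.0352
gripper_force: 25.0
```

Contact; release, rise and back off for a final look.

Call:
arm_command(deltas=[[[0, 0, 0.04, 0, 0, 0], [0, 0, 0, 0, 0, 0], [0, 0, 0, 0, 0, 0], [0, 0, 0, 0, 0, 0], [0, 0, 0, 0, 0, 0], [0, 0, 0.5, 0, 0, 0], [0, 0, 2.5, 0, 0, 0], [0, 0, 3.5, 0, 0, 0], [0, 0, 4, 0, 0, 0], [0, 0, 4, 0, 0, 0], [1.5, -1.5, 3, 0, 0, 0], [2.5, -2.5, 0, 0, 0, 0]]], gripper=0.3)

```text
t: 22.75
tool_pos: [0.6064, -0.1313, 0.2294]
orientation: [1.306, 2.843, 0.004]
force: [0.4, 0.7, 1.0]
opening: 0.0604
gripper_force: 0.0
```

Call:
arm_command(deltas=[[[2.5, -2.5, 0, 0, 0, 0], [2.5, -2.5, 0, 0, 0, 0], [0, 0, 0, 0, 0, 0], [0, 0, 0, 0, 0, 0], [0, 0, 0, 0, 0, 0], [0, 0, 0, 0, 0, 0]]])

```text
t: 23.25
tool_pos: [0.6527, -0.181, 0.2195]
orientation: [1.314, 2.853, 0.0]
force: [-0.3, 0.1, -0.6]
opening: 0.0607
gripper_force: 0.0
```

```bash
python3 snap.py w9
python3 - <<'E'
from h import *
from plant import eyes
a=cv2.imread('pics/w9.png'); t=eyes.read_camera('top')[90:280,270:440]; s=eyes.read_camera('scene')[180:260,270:430]
L=np.zeros((600,800,3),np.uint8); L[:200,:320]=cv2.resize(a,(320,200)); L[:342,324:630]=cv2.resize(t,(306,342)); L[350:590,:480]=cv2.resize(s,(480,240))
cv2.imwrite('pics/final.png',L)
E
```

```text
23.3 [ 0.65274652 -0.18091119  0.21985628] 0.060456548113641026 0.0 [ 0.4 -0.1  0.2]
```

View pics/final.png

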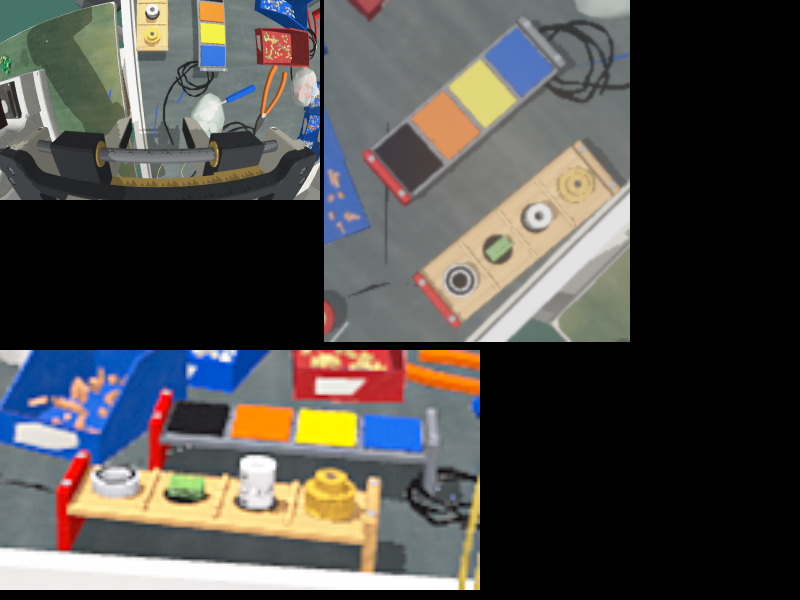

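The pictures show all four parts upright in the wooden rack, each on its pad. From the red end they run bearing, terminal, coupling, pulley.

```bash
python3 -c "
from plant import ticket
print(ticket.close_job())"
```

```text
the job is handed in; nothing more can be done
None
```

All four parts now stand upright on their pads in the wooden rack in reverse order: bearing at the red end, then terminal block, coupling and pulley at the plain end. The job was handed in at about 23 s, with the tape roll and flux pot left alone; no verdict was returned.

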